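# Draw up the bench dog behind the leg blank and hold it

## Robot

A 6-joint arm with a two-finger parallel gripper is mounted at the origin on the work surface. World frame = base frame: x ahead of the robot, y to its left, z up, the work surface at z = 0. Lengths are in m, angles in rad, forces in N, time in s.
With the tool pointing down it reaches from about 0.275 to 1 m from the base axis. Payload 8.4 kg.
Tool frame: the origin (TCP) lies on the centre line of the jaws, within the pads' length; the fingertips stand 17 mm ahead of it and the grasp point (between the pads) lies 2 mm behind it (bot.tcp_to_tips is the y of the fingertips in the tool frame, in m); y points along the fingers, z is the direction in which the jaws open and shut, and the axes are right-handed (so a half turn about y gives the same grasp; the last joint's range is limited). The gripper opens to 85 mm and grips with 20 to 120 N. Pads are 22 mm wide; open, the fingers measure 114 mm over their backs; the gripper's body (76 mm by 85 mm) begins 54 mm behind the grasp point. The pads swing forward as they close: fully open they stand 13 mm farther back than shut.
Start: joints at [1.303, 0.353, 1.633, -0, 1.155, -0.002], TCP at [0.164, 0.603, 0.248] pointing down, gripper open.
Joint ranges: [-2.63, 2.63], [-0.92, 2.1], [0.06, 2.66], [-1.3, 4.44], [0, 2.69], [-3.02, 3.02]. Speed limits (rad/s): [2.22, 2.22, 2.79, 3.14, 3.14, 3.14].

## Interface

Orientations are given as a unit quaternion [x, y, z, w].
In Python, from workcell import bot, hand, kinematics, get_obs, vision, hand_in gives the robot as it stands. The module is installed in compiled form; this text tells all that it offers. Calls block until the motion is done:
- bot.reach(position, orientation): joint-space move of the TCP to a pose.
- bot.servo_line(position, ori=None, velocity=0.15): straight line of the TCP; ori=None keeps the orientation; velocity is the mean speed in m/s.
- bot.goto_joints(angles): joint-space move.
- hand.move_gripper(opening, strength=None): finger opening in m; strength is the grip in N (None keeps the last); returns when the fingers have stopped.
- bot.dwell(seconds).
- kinematics.solve_ik(position, orientation): joint angles nearest the present ones, or None.
- get_obs(): the state.
- vision.read_camera(name): name is "side" or "top" or "wrist"; returns a dict with "frame" (480x640x3 uint8, red, green, blue), "intrinsics" (3x3 intrinsics, pixels), "view" (4x4, takes a point from world to camera coordinates). Camera axes: x right, y down, z forward; pixel columns grow to the right and rows downward; lengths in m; the calibration is good to about 2 mm. A picture is of the moment at which its call begins. There is no depth.
A pose or a line that the arm cannot do raises bot.IKError and nothing moves.
- hand_in(): hands the job in, once; it reports no verdict.
The state is a dict: "time_s": time; "joint_pos": joint angles; "joint_vel": joint speeds; "joint_efforts": joint torques, N m; "position": TCP position; "orientation": TCP orientation; "wrist_force": force on the tool from outside, world axes, zero at the start; "ft_torque": the same for the moment, N m; "gripper_width": finger opening in m.
Only numpy, scipy, OpenCV 4.12 (cv2) and the standard library are available. Lean on these libraries where they do the work, as an engineer would, in place of code of your own. Each camera call takes 0.05 s, during which the arm holds its last target.

## Task

I am about to plane the square leg blank that lies on the small bench. Take the steel bench dog in the hole in line with the blank's left-hand end and draw it straight up, without forcing it against its hole and not right out of it, until the top of its head stands about a centimetre below the level of the blank's top face, with its flat sides turned square to the bench. Its catch is worn and it drops if you let go, so finish with the dog still held there in the gripper, and leave the blank, the other dogs and everything else where they are.

Things in the scene. Friction and masses are not known exactly. Their poses are not given: they have to be found in the camera images.
- bench: Small wooden workbench fixed on the table, its length (x axis) pointing to the robot's left: yaw 90 degrees within 0.12 rad, place differs each time. Slab 410 mm long (x from -200 to +210 mm), 340 mm wide (y), 70 mm thick on feet, flat top 105 mm above the table. Origin on the table surface. A vise jaw with two handwheels on its -x end, out to x = -300 mm, not above the top.
- dog_row (a point): Point on the bench top at bench x = +155, y = 0 mm, z = 105 mm: mouth of the middle hole of the row at the bench's +x (left) end, which holds the three dogs. Its holes, at bench y = +100, 0 and -100 mm, are vertical, 21 mm in diameter, 70 mm deep, right through the slab. A like row at bench x = +85 mm is empty.
- dog_near: Steel bench dog in the near (bench y = +100 mm, nearest the robot) hole. Square head 28 x 28 x 20 mm high, sides square to its own x, y; round shank 20 mm, 100 mm long, 0.5 mm clear all round. 0.36 kg. Origin on its axis under the head, z up. Starts parked, head down on the bench, up to 0.5 rad out of square. Turns freely; only weight and rubbing resist lifting; drops if let go.
- dog_near_top (a point): Centre of the top of the head of dog_near, 20 mm above its origin.
- dog_mid: Steel bench dog in the middle (bench y = 0) hole. Square head 28 x 28 x 20 mm high, sides square to its own x, y; round shank 20 mm, 100 mm long, 0.5 mm clear all round. 0.36 kg. Origin on its axis under the head, z up. Starts parked, head down on the bench, up to 0.5 rad out of square. Turns freely; only weight and rubbing resist lifting; drops if let go.
- dog_mid_top (a point): Centre of the top of the head of dog_mid, 20 mm above its origin.
- dog_far: Steel bench dog in the far (bench y = -100 mm) hole. Square head 28 x 28 x 20 mm high, sides square to its own x, y; round shank 20 mm, 100 mm long, 0.5 mm clear all round. 0.36 kg. Origin on its axis under the head, z up. Starts parked, head down on the bench, up to 0.5 rad out of square. Turns freely; only weight and rubbing resist lifting; drops if let go.
- dog_far_top (a point): Centre of the top of the head of dog_far, 20 mm above its origin.
- leg_blank: Square wooden table-leg blank 60 x 60 x 230 mm (x along it) with two dark mortises, 0.55 kg, loose; origin at the centre of its underside. Lies on the bench along its x (within 0.05 rad), in line with one of the dogs (within 15 mm sideways), its +x end 85 to 115 mm short of that dog's axis. Its top face is 60 mm above the bench top.
- flat_board: Wooden board 230 x 80 x 20 mm lying on the bench in line with another dog; origin at the centre of its underside, x along it. Loose.
- bench_plane: Iron bench plane 240 x 62 mm, about 115 mm high at its rear handle, standing on the bench in line with the remaining dog; origin at the centre of its sole, front knob towards +x. Loose.
- tape_measure: Tape measure, 72 x 38 x 64 mm, on the table right of the bench; origin at the centre of its underside.
- rafter_square: Flat triangular metal square, about 180 mm, 18 mm high at its fence, on the table right of the bench; origin near its middle, at its underside.
- mallet: Wooden mallet lying on the table left of the bench, 290 mm long (x, head at +x), head 140 mm wide, 56 mm high; origin at its underside.
- glue_bottle: Glue bottle 64 mm in diameter, 190 mm high, upright on the table left of the bench; origin at the centre of its base.
- tumbler: Dark metal tumbler with a handle, 84 mm in diameter, 160 mm high, upright on the table right of the bench; origin at the centre of its base.
- flat_pencil: Flat carpenter's pencil 160 x 14 x 8 mm lying on the flat board; origin at its middle, underside.
There are look-alikes about, which are no part of the job. Leave any blue or brown look-alike of the dog_mid alone.

How it is judged:
By the outcome, as a careful person would: the job done as asked, in the order asked, and still so for the second after the job is handed in, while the arm keeps its last pose, push and grip.
It also fails if it takes over 32 s, if anything falls off the work surface, if the arm or the gripper's body presses on something with over 40 N, if the wrist force passes 120 N, or if a joint passes its speed limit or range.

## Working session

There is one attempt and no reset: what is moved stays moved. The work goes in short steps, each a Python script; the robot and the scene stay as the last script left them, time stands still between calls to the robot, and variables do not carry over. Pictures are saved under pics/ and viewed, and the job is handed in when it is done.

```bash
mkdir -p pics; python3 - <<'E'
from workcell import bot, hand, kinematics, get_obs, vision
import cv2, numpy as np
o=get_obs(); print(o)
print(bot.tcp_to_tips)
for n in ["side","top","wrist"]:
    d=vision.read_camera(n); cv2.imwrite(f"pics/{n}0.png",d["frame"][:,:,::-1]); np.savez(f"pics/{n}0.npz",**d)
    print(n,d["intrinsics"].round(1).tolist(),d["view"].round(4).tolist())
E
```

```text
{'time_s': 0.0, 'joint_pos': array([ 1.30259085e+00,  3.53655136e-01,  1.63414439e+00, -2.27579692e-05,
        1.15521833e+00, -2.40306672e-03]), 'joint_vel': array([-9.86266677e-04,  5.97968222e-05, -1.32257106e-03,  7.51066842e-04,
        4.57659374e-04, -4.28726314e-07]), 'joint_efforts': array([-9.00094819e-04, -6.05216074e+01, -3.42046988e+01, -2.07519824e-04,
        9.10491130e-03, -1.53880825e-05]), 'position': array([0.16406245, 0.60260078, 0.24755292]), 'orientation': array([ 0.70137178, -0.09375637,  0.09363502, -0.70037123]), 'wrist_force': array([ 0.46123319, -0.60057278, -0.34162343]), 'ft_torque': array([0.01138397, 0.07350277, 0.0321159 ]), 'gripper_width': 0.08516459115591166}
0.017
side [[591.2, 0.0, 311.3], [0.0, 591.2, 235.9], [0.0, 0.0, 1.0]] [[-0.9961, -0.0872, -0.0133, 0.5383], [-0.0523, 0.7056, -0.7067, 0.0977], [0.071, -0.7032, -0.7074, 1.4022], [0.0, 0.0, 0.0, 1.0]]
top [[534.6, 0.0, 318.4], [0.0, 534.6, 242.5], [0.0, 0.0, 1.0]] [[-0.0134, -0.9999, -0.0001, -0.0113], [-0.981, 0.0131, -0.1935, 0.5562], [0.1935, -0.0025, -0.9811, 1.6151], [0.0, 0.0, 0.0, 1.0]]
wrist [[349.7, 0.0, 318.7], [0.0, 349.7, 241.9], [0.0, 0.0, 1.0]] [[0.2622, 0.965, -0.0014, -0.6235], [0.9188, -0.2491, 0.3062, -0.0395], [0.2952, -0.0816, -0.952, 0.3808], [0.0, 0.0, 0.0, 1.0]]
```

View pics/side0.png

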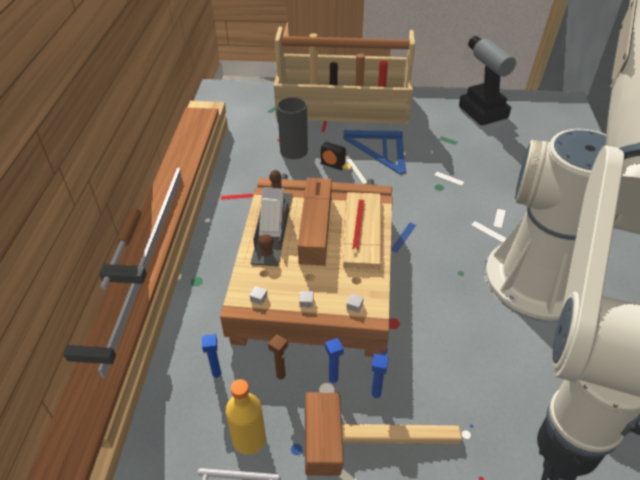

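View pics/top0.png

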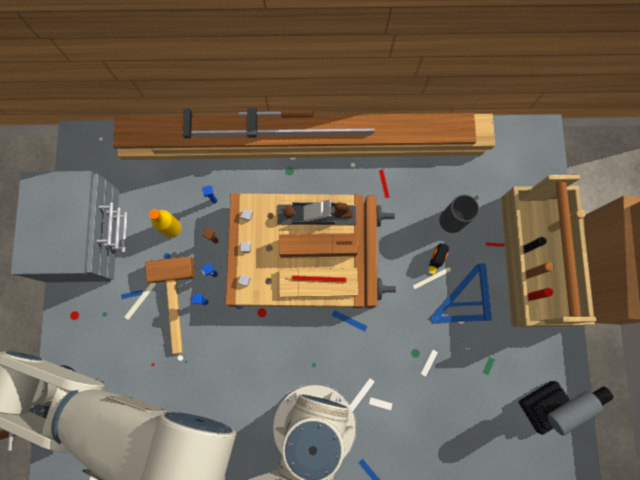

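View pics/wrist0.png

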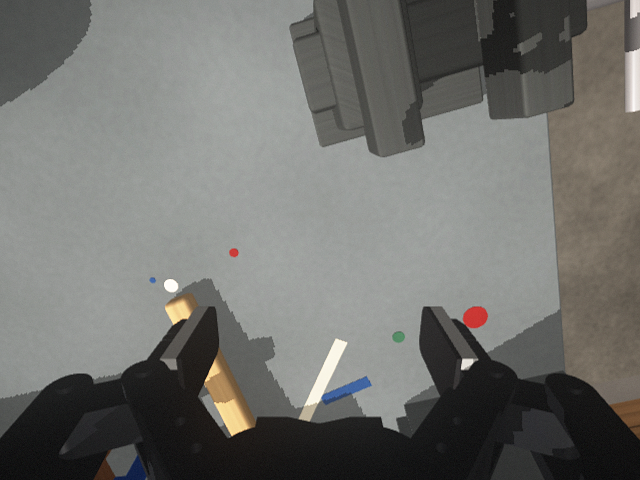

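The blank (brown, two dark mortises) is in line with the middle dog: top image about (245,247), side image (306,299). I'll zoom in on the three dogs to measure them.

```bash
python3 - <<'E'
import cv2, numpy as np
t=cv2.imread("pics/top0.png"); s=cv2.imread("pics/side0.png")
cv2.imwrite("pics/topz.png",cv2.resize(t[185:315,222:382],None,fx=5,fy=4.6,interpolation=cv2.INTER_CUBIC)[:600])
cv2.imwrite("pics/sidez.png",cv2.resize(s[255:355,215:400],None,fx=4.3,fy=4.3,interpolation=cv2.INTER_CUBIC))
cv2.imwrite("pics/topd.png",cv2.resize(t[200:300,225:285],None,fx=6,fy=6,interpolation=cv2.INTER_CUBIC))
E
```

```text
(no output)
```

View pics/sidez.png

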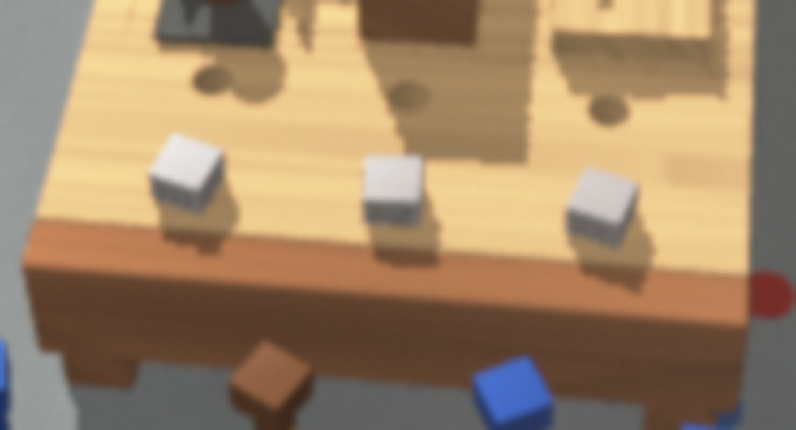

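View pics/topd.png

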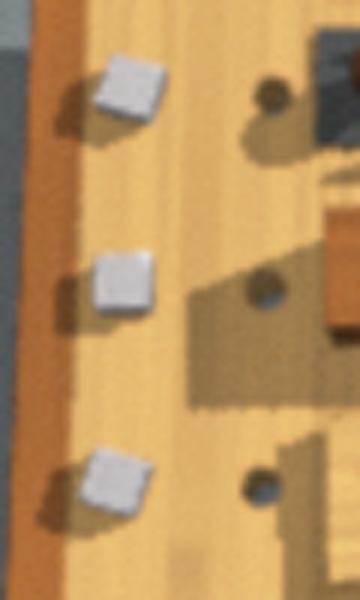

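View pics/topz.png

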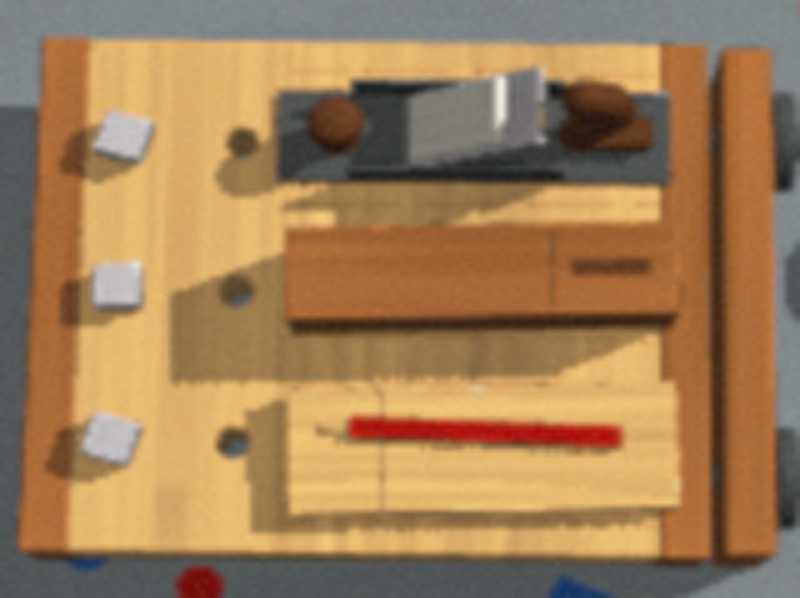

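```bash
cat > h.py <<'E'
import numpy as np
def cam(n):
    d=np.load(f"pics/{n}.npz"); return d["intrinsics"],d["view"]
def onplane(c,uv,z):
    K,V=c; R=V[:3,:3];t=V[:3,3]; o=-R.T@t
    d=R.T@np.linalg.solve(K,[uv[0],uv[1],1.]); return o+d*(z-o[2])/d[2]
def proj(c,p):
    K,V=c; q=K@(V[:3,:3]@np.asarray(p)+V[:3,3]); return q[:2]/q[2]
E
python3 - <<'E'
from h import *
T=cam("top0");S=cam("side0")
tp=lambda u,v:((u+.5)/6-.5+225,(v+.5)/6-.5+200)
tz=lambda u,v:((u+.5)/5-.5+222,(v+.5)/4.6-.5+185)
sz=lambda u,v:((u+.5)/4.3-.5+215,(v+.5)/4.3-.5+255)
for nm,a,b in [("far",(130,86),(187,164)),("mid",(124,280),(393,178)),("near",(117,482),(601,199))]:
    print(nm,onplane(T,tp(*a),.125).round(4),onplane(S,sz(*b),.125).round(4))
for nm,a in [("cFL",(43,38)),("cNL",(22,552)),("cNR",(709,560)),("cFR",(706,45))]:
    print(nm,onplane(T,tz(*a),.105).round(4))
for nm,a in [("bench L far",(38,218)),("bench L near",(750,276))]: print(nm,onplane(S,sz(*a),.105).round(4), "(inner line of endcap)")
print("corner S",onplane(S,sz(23,263),.105),onplane(S,sz(748,325),.105))
for nm,a in [("hf",(273,96)),("hm",(266,290)),("hn",(261,487))]: print(nm,onplane(T,tp(*a),.105).round(4))
mc=[onplane(S,sz(*a),.125) for a in [(366,156),(422,157),(421,200),(364,197)]]
for i in range(4):
    d=mc[(i+1)%4]-mc[i]; print("edge",np.linalg.norm(d).round(4),np.degrees(np.arctan2(d[1],d[0])).round(1))
mc=[onplane(T,tp(*a),.125) for a in [(95,254),(151,251),(153,306),(95,311)]]
for i in range(4):
    d=mc[(i+1)%4]-mc[i]; print("edge",np.linalg.norm(d).round(4),np.degrees(np.arctan2(d[1],d[0])).round(1))
E
```

```text
far [0.6329 0.1982 0.125 ] [0.6313 0.1995 0.125 ]
mid [0.5335 0.1999 0.125 ] [0.532  0.2005 0.125 ]
near [0.4326 0.2021 0.125 ] [0.4329 0.2057 0.125 ]
cFL [0.7055 0.2513 0.105 ]
cNL [0.3624 0.2573 0.105 ]
cNR [ 0.3518 -0.149   0.105 ]
cFR [ 0.6952 -0.1573  0.105 ]
bench L far [0.7018 0.2219 0.105 ] (inner line of endcap)
bench L near [0.3615 0.2302 0.105 ] (inner line of endcap)
corner S [0.70373004 0.24906793 0.105     ] [0.36259631 0.25838193 0.105     ]
hf [0.6318 0.128  0.105 ]
hm [0.5313 0.1311 0.105 ]
hn [0.4317 0.1332 0.105 ]
edge 0.0269 -176.9
edge 0.0263 93.9
edge 0.027 0.6
edge 0.0251 -86.4
edge 0.0279 -87.6
edge 0.0279 -177.3
edge 0.0288 94.2
edge 0.0289 0.9
```

```bash
cat >> h.py <<'E'
from scipy.spatial.transform import Rotation as Ro
def quat(phi):  # jaw heading phi, tool down
    z=np.array([np.cos(phi),np.sin(phi),0]);y=np.array([0,0,-1.]);x=np.cross(y,z)
    return Ro.from_matrix(np.c_[x,y,z]).as_quat()
E
python3 - <<'E'
from h import *
from workcell import bot, hand, kinematics, get_obs
o=get_obs(); R=Ro.from_quat(o["orientation"]).as_matrix(); print(R.round(3))
K,V=cam("wrist0"); c=-V[:3,:3].T@V[:3,3]; print("cam in tool",R.T@(c-o["position"]), "axes",(R.T@V[:3,:3].T).round(3))
T=cam("top0")
print("bottle top",onplane(T,(156,214),.19),"tumbler",onplane(T,(460,205),.16))
for d in [0,90,180,-90]:
    for z in (.3,.125,.155):
        print(d,z,kinematics.solve_ik([.5328,.2002,z],quat(np.radians(2.7+d))))
E
```

```text
[[ 0.965 -0.     0.263]
 [-0.263 -0.001  0.965]
 [-0.    -1.    -0.001]]
cam in tool [-0.07935086 -0.12597217 -0.00085652] axes [[-0.001  0.952  0.306]
 [ 0.    -0.306  0.952]
 [ 1.     0.001 -0.   ]]
bottle top [0.61958842 0.45061805 0.19      ] tumbler [ 0.64271569 -0.43930932  0.16      ]
0 0.3 [ 3.56793286e-01  2.20074018e-01  1.69678825e+00 -4.44089210e-16
  1.22473039e+00  3.09669397e-01]
0 0.125 [ 3.56793286e-01  4.14659326e-01  1.85635888e+00 -4.44089210e-16
  8.70574448e-01  3.09669397e-01]
0 0.155 [ 3.56793286e-01  3.74125119e-01  1.83663501e+00 -4.44089210e-16
  9.30832521e-01  3.09669397e-01]
90 0.3 [ 3.56793286e-01  2.20074018e-01  1.69678825e+00 -4.44089210e-16
  1.22473039e+00 -1.26112693e+00]
90 0.125 [ 3.56793286e-01  4.14659326e-01  1.85635888e+00 -4.44089210e-16
  8.70574448e-01 -1.26112693e+00]
90 0.155 [ 3.56793286e-01  3.74125119e-01  1.83663501e+00 -4.44089210e-16
  9.30832521e-01 -1.26112693e+00]
180 0.3 [ 3.56793286e-01  2.20074018e-01  1.69678825e+00 -4.44089210e-16
  1.22473039e+00 -2.83192326e+00]
180 0.125 [ 3.56793286e-01  4.14659326e-01  1.85635888e+00 -4.44089210e-16
  8.70574448e-01 -2.83192326e+00]
180 0.155 [ 3.56793286e-01  3.74125119e-01  1.83663501e+00 -4.44089210e-16
  9.30832521e-01 -2.83192326e+00]
-90 0.3 [ 3.56793286e-01  2.20074018e-01  1.69678825e+00 -4.44089210e-16
  1.22473039e+00  1.88046572e+00]
-90 0.125 [ 3.56793286e-01  4.14659326e-01  1.85635888e+00 -4.44089210e-16
  8.70574448e-01  1.88046572e+00]
-90 0.155 [ 3.56793286e-01  3.74125119e-01  1.83663501e+00 -4.44089210e-16
  9.30832521e-01  1.88046572e+00]
```

```bash
python3 - <<'E'
from h import *
from workcell import bot, hand, kinematics, get_obs, vision
import cv2
bot.reach([.5328,.2002,.26],quat(np.radians(2.7)))
hand.move_gripper(.05,60)
o=get_obs(); print(o["time_s"],o["position"],o["wrist_force"],o["ft_torque"],o["gripper_width"])
d=vision.read_camera("wrist"); cv2.imwrite("pics/wrist1.png",d["frame"][:,:,::-1]); np.savez("pics/wrist1.npz",**d)
E
```

```text
2.5583 [0.53272008 0.20036069 0.25996286] [-0.33214347  0.56418744  0.61408006] [-0.04447775 -0.03282897 -0.0183688 ] 0.050155963062493675
```

View pics/wrist1.png

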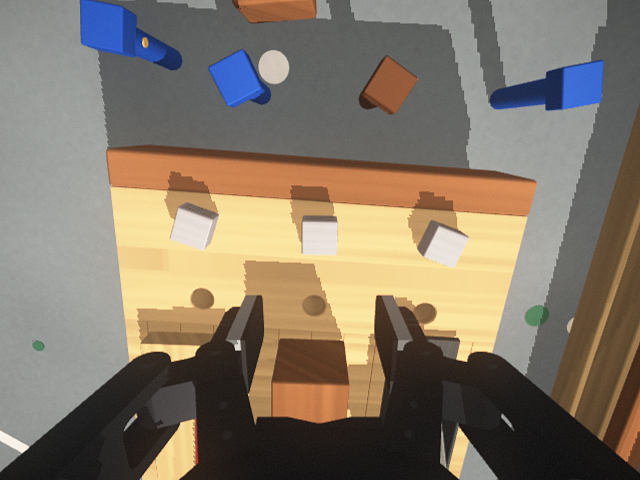

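The wrist view shows three steel dogs at (194,226), (320,236) and (443,244). The blank's end is directly behind the middle one, at (312,365). Next I refine the corners and yaw.

```bash
python3 - <<'E'
import cv2, numpy as np
s=cv2.imread("pics/wrist1.png")
cv2.imwrite("pics/w1z.png",cv2.resize(s[205:275,295:345],None,fx=8,fy=8,interpolation=cv2.INTER_CUBIC))
from h import *
W=cam("wrist1")
# bench left edge, in wrist picture, by fitting
for nm,a in [("edge",(108,148)),("edge",(536,181))]: print(onplane(W,a,.105))
# segment grey tops
hsv=cv2.cvtColor(s,cv2.COLOR_BGR2HSV)
m=((hsv[...,1]<30)&(hsv[...,2]>185)).astype(np.uint8)
n,l,st,c=cv2.connectedComponentsWithStats(m[190:275,150:480])
for i in range(1,n):
    if st[i,4]>200:
        ys,xs=np.where(l==i); pts=np.c_[xs+150,ys+190].astype(float)
        w=np.array([onplane(W,p,.125)[:2] for p in pts])
        r=cv2.minAreaRect((w*1e4).astype(np.float32)); print(st[i],w.mean(0).round(4),np.array(r[0])/1e4,np.array(r[1])/1e4,r[2])
E
```

```text
[0.36505661 0.25656168 0.105     ]
[0.70341125 0.24725732 0.105     ]
[  21   18   47   42 1191] [0.4333 0.2001] [0.43455342 0.20092163] [0.02955027 0.03005606] 72.50496673583984
[ 153   32   34   33 1091] [0.5325 0.1978] [0.53245132 0.19729695] [0.02612313 0.02618138] 2.7443885803222656
[ 274   37   45   40 1064] [0.6323 0.1951] [0.63228135 0.19493718] [0.02656841 0.02640345] 71.78128051757812
```

View pics/w1z.png

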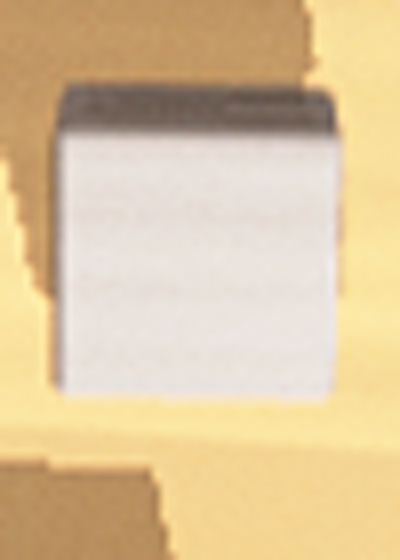

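```bash
python3 - <<'E'
from h import *
from workcell import bot, hand, kinematics, get_obs, vision
import cv2
q=quat(np.radians(2.7))
bot.servo_line([.5330,.1993,.15],q,velocity=.12)
bot.servo_line([.5330,.1993,.126],velocity=.04)
hand.move_gripper(.034,30)
o=get_obs(); print(o["time_s"],o["position"],o["wrist_force"],o["ft_torque"],o["gripper_width"])
for n in ["wrist","side"]:
    d=vision.read_camera(n); cv2.imwrite(f"pics/{n}2.png",d["frame"][:,:,::-1]); np.savez(f"pics/{n}2.npz",**d)
s=cv2.imread("pics/side2.png"); cv2.imwrite("pics/side2z.png",cv2.resize(s[200:340,220:400],None,fx=4,fy=4,interpolation=cv2.INTER_CUBIC))
E
```

```text
4.725 [0.53311147 0.19933812 0.12618306] [-0.60176289 -0.04125969  0.0616547 ] [0.00626838 0.01152307 0.01352952] 0.03431290789680732
```

View pics/wrist2.png

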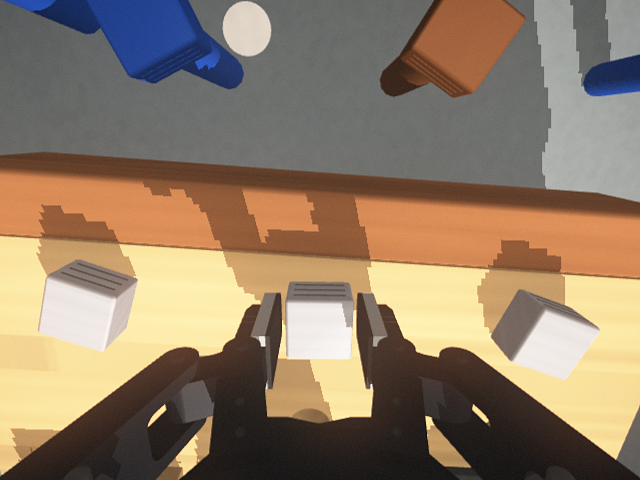

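View pics/side2z.png

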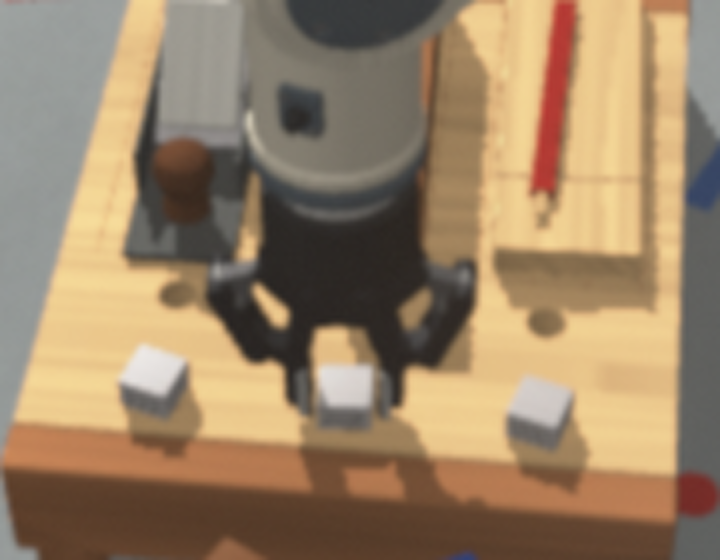

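The dog head sits between the pads, about (320,320), and is square to them. I'll zoom in to check the two gaps.

```bash
python3 - <<'E'
import cv2
s=cv2.imread("pics/wrist2.png"); cv2.imwrite("pics/w2z.png",cv2.resize(s[270:400,245:395],None,fx=5,fy=4.6,interpolation=cv2.INTER_CUBIC))
E
```

```text
(no output)
```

View pics/w2z.png

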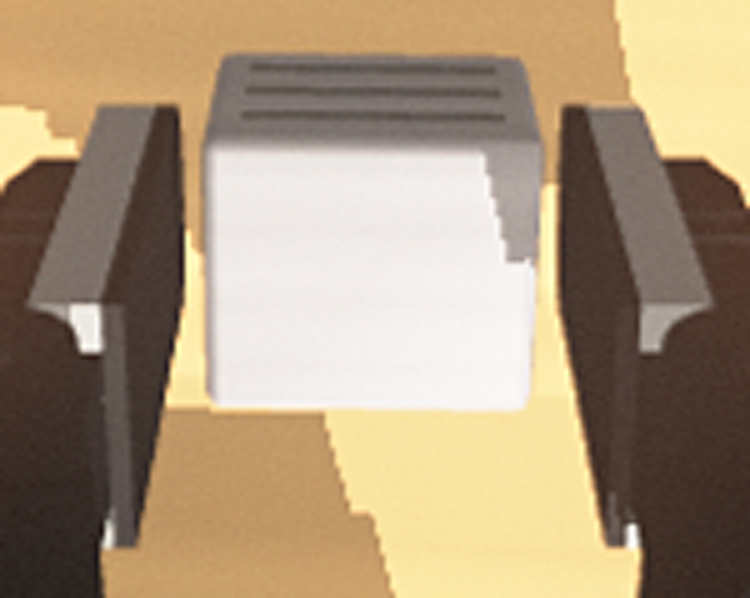

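```bash
python3 - <<'E'
from h import *
W=cam("wrist2")
for z in (.103,.105,.107,.109,.111,.113,.115,.117):
    print(z,onplane(W,(245+183/5-.5,270+105/4.6-.5),z).round(4),onplane(W,(245+558/5-.5,270+105/4.6-.5),z).round(4))
print("dog top", [onplane(W,(245+u/5-.5,270+v/4.6-.5),.125).round(4) for u,v in [(205,145),(542,145),(530,408),(212,404)]])
E
```

```text
0.103 [0.5141 0.2034 0.103 ] [0.5494 0.2051 0.103 ]
0.105 [0.5143 0.2044 0.105 ] [0.5491 0.2061 0.105 ]
0.107 [0.5145 0.2054 0.107 ] [0.5488 0.207  0.107 ]
0.109 [0.5147 0.2064 0.109 ] [0.5485 0.208  0.109 ]
0.111 [0.5149 0.2074 0.111 ] [0.5482 0.2089 0.111 ]
0.113 [0.5151 0.2084 0.113 ] [0.5479 0.2099 0.113 ]
0.115 [0.5153 0.2093 0.115 ] [0.5477 0.2109 0.115 ]
0.117 [0.5155 0.2103 0.117 ] [0.5474 0.2118 0.117 ]
dog top [array([0.518 , 0.2105, 0.125 ]), array([0.5453, 0.2118, 0.125 ]), array([0.5464, 0.1846, 0.125 ]), array([0.5191, 0.1838, 0.125 ])]
```

```bash
python3 - <<'E'
from h import *
from workcell import bot, hand, kinematics, get_obs, vision
def show(t):
    o=get_obs(); print(t,round(o["time_s"],2),o["position"].round(5),o["wrist_force"].round(2),o["ft_torque"].round(3),round(o["gripper_width"],5))
bot.servo_line([.5331,.1990,.1235],velocity=.03); show("low")
hand.move_gripper(.0,50); show("closed")
bot.dwell(.2); show("closed")
E
```

```text
low 5.08 [0.53296 0.19893 0.12329] [0.63 0.19 0.58] [-0.008  0.009 -0.05 ] 0.03406
closed 5.29 [0.53321 0.19899 0.12363] [ 0.24 -0.75  0.82] [-0.021  0.027  0.04 ] 0.02688
closed 5.49 [0.53315 0.19899 0.1236 ] [ 0.46 -0.91  2.  ] [-0.028  0.065 -0.027] 0.02706
```

```bash
python3 - <<'E'
from h import *
from workcell import bot, hand, kinematics, get_obs, vision
import cv2
def show(t):
    o=get_obs(); print(t,round(o["time_s"],2),o["position"].round(5),o["wrist_force"].round(2),o["ft_torque"].round(3),round(o["gripper_width"],5))
p=np.array([.5331,.1990,.1235])
bot.servo_line(p+[0,0,.006],velocity=.03); bot.dwell(.2); show("l6")
bot.servo_line(p+[0,0,.012],velocity=.03); bot.dwell(.2); show("l12")
for n in ["wrist","side"]:
    d=vision.read_camera(n); cv2.imwrite(f"pics/{n}3.png",d["frame"][:,:,::-1]); np.savez(f"pics/{n}3.npz",**d)
s=cv2.imread("pics/wrist3.png");t=cv2.imread("pics/side3.png")
cv2.imwrite("pics/z3.png",np.hstack([cv2.resize(s[270:400,255:385],(400,400)),cv2.resize(t[260:330,270:340],(400,400))]))
E
```

```text
l6 6.04 [0.53288 0.19896 0.12932] [-0.57  0.55 -2.73] [-0.02  -0.027 -0.004] 0.02692
l12 6.59 [0.533   0.19898 0.13544] [ 0.64 -0.16 -2.84] [ 0.008  0.025 -0.048] 0.02662
```

View pics/z3.png

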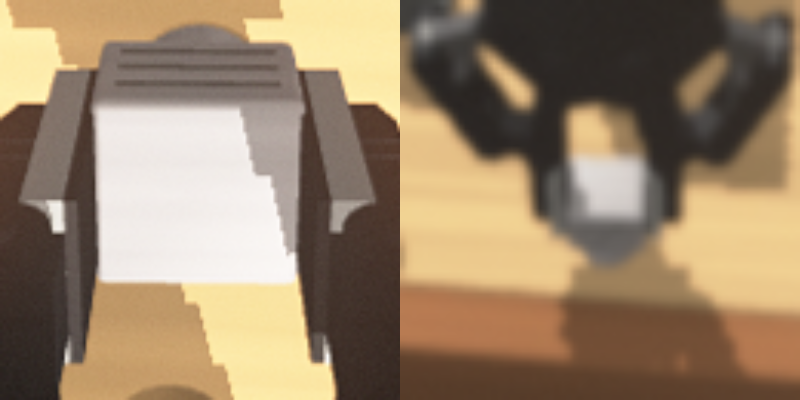

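The lift is clean: about 3.5 N, the dog's own weight, and no side force. The shank shows at (600,255) in the zoom. Next I turn it square and raise it to 30 mm.

```bash
python3 - <<'E'
from h import *
from workcell import bot, hand, kinematics, get_obs, vision
import cv2
def show(t):
    o=get_obs(); z=Ro.from_quat(o["orientation"]).as_matrix()[:,2]
    print(t,round(o["time_s"],2),o["position"].round(5),o["wrist_force"].round(2),o["ft_torque"].round(3),round(o["gripper_width"],5),np.degrees(np.arctan2(z[1],z[0])).round(2))
show("a")
p=np.array([.5331,.1990,.1235])
for a in (1.2,-.2,-1.5):
    bot.servo_line(p+[0,0,.012],quat(np.radians(a)),velocity=.05); show("turn")
bot.dwell(.2); show("turned")
bot.servo_line(p+[0,0,.022],velocity=.03); show("l22")
bot.servo_line(p+[0,0,.030],velocity=.03); bot.dwell(.2); show("l30")
for n in ["wrist","side","top"]:
    d=vision.read_camera(n); cv2.imwrite(f"pics/{n}4.png",d["frame"][:,:,::-1]); np.savez(f"pics/{n}4.npz",**d)
s=cv2.imread("pics/side4.png"); cv2.imwrite("pics/side4z.png",cv2.resize(s[240:340,230:380],None,fx=5,fy=5,interpolation=cv2.INTER_CUBIC))
E
```

```text
a 6.69 [0.53302 0.19896 0.1354 ] [-0.49  0.18 -3.03] [-0.009 -0.025  0.011] 0.02697 2.7
turn 6.94 [0.53309 0.19898 0.13545] [ 0.62 -0.13 -3.28] [ 0.029  0.039 -0.002] 0.0269 1.23
turn 7.19 [0.53308 0.199   0.1355 ] [-0.38  0.27 -3.05] [-0.024  0.011 -0.03 ] 0.02675 -0.15
turn 7.44 [0.53311 0.19901 0.13552] [ 0.71 -0.74 -3.33] [-0.045 -0.039  0.001] 0.02709 -1.46
turned 7.64 [0.53309 0.19903 0.1355 ] [-0.43  0.63 -3.15] [0.016 0.1   0.022] 0.02689 -1.48
l22 8.12 [0.53322 0.19905 0.14578] [-0.07  0.16 -2.48] [ 0.007  0.061 -0.046] 0.02709 -1.5
l30 8.74 [0.53296 0.19895 0.15335] [-0.67 -0.01 -2.79] [-0.009 -0.024 -0.011] 0.02714 -1.5
```

View pics/wrist4.png

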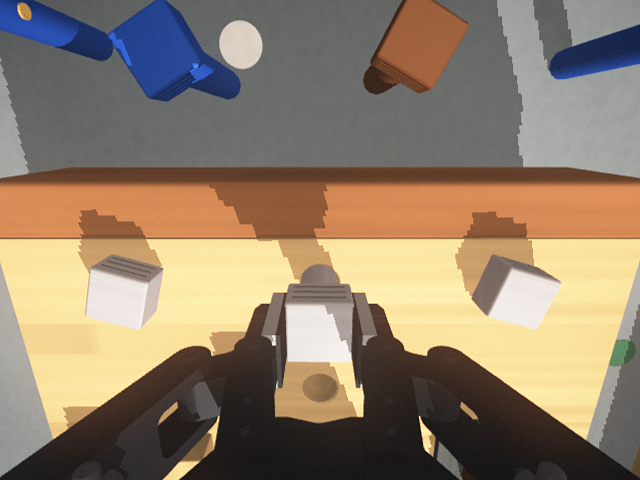

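View pics/side4z.png

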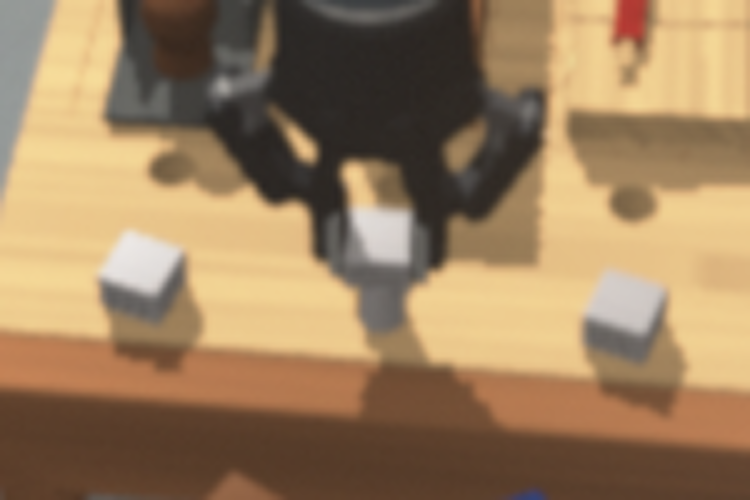

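```bash
python3 - <<'E'
import cv2, numpy as np
from h import *
b=cv2.imread("pics/wrist4.png");a=cv2.imread("pics/wrist3.png")
cv2.imwrite("pics/z4.png",np.hstack([cv2.resize(i[270:400,255:385],(400,400)) for i in (a,b)]))
g=cv2.cvtColor(b,cv2.COLOR_BGR2GRAY).astype(float)
cols=np.r_[20:200,460:600]; rows=[218+np.argmax(np.abs(np.diff(g[218:258,c]))) for c in cols]
print("bench seam slope deg",np.degrees(np.polyfit(cols,rows,1)[0]))
cols=np.arange(292,325); rows=[350+np.argmax(-np.diff(g[350:372,c])) for c in cols]; r2=[294+np.argmax(np.diff(g[294:312,c])) for c in cols]
print("head edges deg",np.degrees(np.polyfit(cols,r2,1)[0]),np.mean(r2))
# shank foot/top height by both views: top-face back of head in side view
S=cam("side4")
sz=lambda u,v:((u+.5)/5-.5+230,(v+.5)/5-.5+240)
for z in (.15,.155,.16): print(z,onplane(S,sz(379,236),z))
# others unmoved
for n in ("side","top"):
    d=cv2.absdiff(cv2.imread(f"pics/{n}0.png"),cv2.imread(f"pics/{n}4.png")).max(2); cv2.imwrite(f"pics/diff_{n}.png",d)
E
```

```text
bench seam slope deg -0.028697629830533693
head edges deg 2.2213604356675116 303.3636363636364
0.15 [0.53311908 0.19703003 0.15      ]
0.155 [0.53262151 0.20120684 0.155     ]
0.16 [0.53212394 0.20538365 0.16      ]
```

View pics/z4.png

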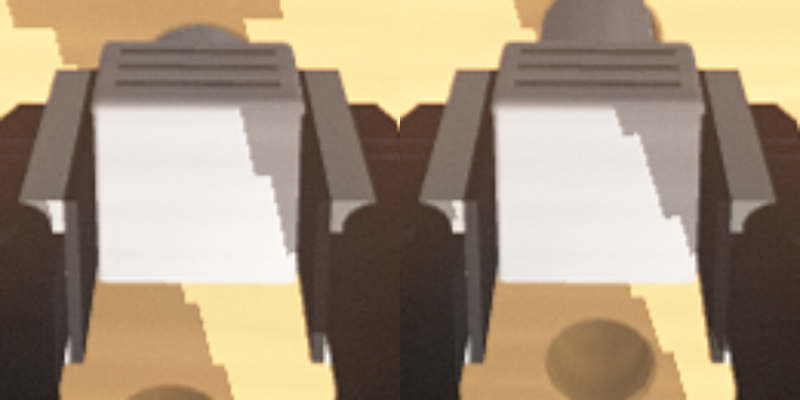

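View pics/top4.png

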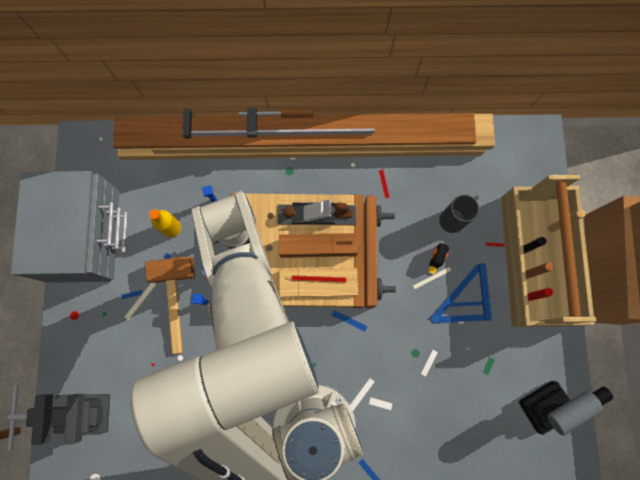

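The head hasn't shifted in the pads, the bench seam is parallel to the head (0.03° off), and nothing else has moved. Handing in.

```bash
python3 - <<'E'
from workcell import get_obs, hand_in
o=get_obs(); print(o["time_s"],o["position"],o["wrist_force"],o["gripper_width"])
print(hand_in())
E
```

```text
8.8917 [0.53303204 0.19897713 0.15340192] [-0.11574602  0.14171414 -2.95769287] 0.02665397585281828
the job is handed in; nothing more can be done
None
```

I drew up the middle dog, the one in line with the blank's left end. I gripped it square on its own flats, lifted it 12 mm and turned it about 4° to square with the bench. I then raised it to about 30 mm and handed in with it still held, at 8.9 s on the robot's clock.

Last checks:
- **Height:** the tool rose 29.8 mm. That puts the top of the head at about 0.155 m, 1 cm below the blank's top face. About 70 mm of shank is still in the hole.
- **No forcing:** the wrist carried about 3–3.5 N on the lift, roughly the dog's own weight. Side forces stayed under about 1 N.
- **Grip:** close-up pictures before and after the turn and final lift show no slip in the pads.
- **Square:** the bench seam is parallel to the gripper within about 0.03° in the wrist picture, and the head lies flush in the pads.
- **Disagreement:** a fit to a short piece of the head's edge read 2.2°. I put that down to pixel rounding over 33 pixels, because the edge looks level in the enlarged view.
- **Everything else:** the blank, the board, the plane and the other two dogs look unmoved by eye in the last pictures.

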